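# Load the jar carrier and latch its gate

## Task

Set the black-lidded glaze jar down upright on the round dark pad in the open-topped wooden carrier, then push the carrier's blue gate shut until its sprung bolt rides over the strike and snaps in behind it. Press the gate gently, without slamming or forcing it (20 N is the most it should feel), and leave the other jar, the wooden rib and the blue tile where they are.

Things in the scene. Friction and masses are not known exactly. Their poses are not given: they have to be found in the camera images.
- black_jar: white glaze jar with a black screw lid, 62 mm across, 105 mm tall, 0.22 to 0.45 kg, loose; origin at the centre of its underside, z up. Grip it round the body about 75 mm above its underside, so the fingers stay above the carrier's walls.
- carrier: fixed open-topped wooden carrier, 140 mm deep (its x) by 176 mm wide (its y); floor top 8 mm above the bench, back and side walls 8 mm thick and 60 mm high; origin at the centre of its underside, x points from the open front (robot side) to the back wall. The front is closed by the blue gate.
- latch_corner (a point): point on the carrier at its front -y corner (carrier frame x -76, y -84, z 49 mm). A steel bracket here is set anywhere from 6 mm nearer the robot to 20 mm farther back than this along the carrier's x, so how far the gate must go is not known beforehand. It holds the strike (block 8 mm deep in x, 34 to 64 mm high) beyond the gate's free end and, inside, the rubber buffer that meets the gate's back
- pad (a point): centre of the round dark pad (90 mm across) on the carrier floor, 18 mm behind the carrier's centre; 8 mm above the bench; turned like the carrier
- gate_axis (a point): blue gate panel, 147 mm long, 12 mm thick, 14 to 72 mm above the bench; this point lies on the upright hinge axis at bench height, turns with the panel, at the carrier's front +y corner (carrier x -70, y +80 mm). Its -y axis runs along the panel to the free end (152 mm from the axis), -x points out of its outside face (at x = -6 mm). 0.25 kg, a little hinge friction, stays where it is left
- push_plate (a point): centre of the brass push plate (40 x 38 mm) on the gate's outside face, 105 mm from the hinge axis, 43 mm above the bench; turns with the gate
- gate (a joint): gate angle in rad: 0 square across the carrier's front, positive open towards the robot (free end swings to the carrier's -x). Latched it rests somewhere from -0.12 to 0.06, depending on the bracket; the bolt first meets the strike about 0.12 rad before that
- bolt (a joint): retraction of the brass sprung bolt at the gate's free end, m: 0 fully out (tip 10 mm beyond the gate), 0.009 fully in. Its inside face is bevelled: pushing the gate shut it meets the strike, is driven in 6 mm over some 9 mm of travel (3 to 12 N at the push plate), slides along the strike for 10 mm, then snaps out behind it
- buffer (a joint): how far the sprung rubber buffer on the bracket (black, 12 mm across) is pressed in, m: 0 free, 0.004 solid. 2.6 N per mm. The gate meets it just before the bolt snaps; the snap comes at 0.0016 to 0.003 (6 to 14 N at the push plate), and 1 to 2 mm later the buffer is solid and the force climbs steeply. A latched gate keeps it pressed in 0.0015 to 0.003; an unlatched one is pushed back off it
- white_jar: white-lidded glaze jar, 66 x 69 mm, 106 mm tall, loose, not to be disturbed; origin at the centre of its underside
- wood_rib: wooden throwing rib, 60 x 98 x 6 mm, lying flat, loose, not to be disturbed; origin at the centre of its underside
- blue_tile: round dark blue test tile, 44 mm across, 8 mm thick, lying flat, loose, not to be disturbed; origin at the centre of its underside
Mind the look-alikes: they are no part of the job. What is shaped like the black_jar but yellow is not meant.

How it is judged:
On the way, in this order (a step that is already met when the one before it is completed fails the run):
1. the black-lidded jar stands upright on the pad in the carrier, let go (horizontal distance between black_jar and pad below 0.025 m and z of black_jar in the frame of carrier below 0.013 m and angle between black_jar's own z axis and vertical below 0.1 rad and contact force between the fingers and black_jar below 0.1 N), for 0.2 s.
2. the gate is shut and the bolt has snapped out behind the strike (value of joint buffer above 0.001 m and value of joint bolt below 0.002 m), for 0.2 s.
At the end, for the whole second after the job is handed in: The black-lidded jar stands upright (within 0.1 rad), still and released on the carrier floor, within 25 mm of the pad's centre; the bolt is within 2 mm of fully out while the shut gate keeps the buffer pressed in over 1 mm, so the bolt has snapped in behind the strike (all of step 1 and all of step 2 and linear speed of black_jar below 0.02 m/s); the robot touches nothing.
It fails at once if the gate is pressed with more than 20 N (contact force between any of the fingers, the arm and gate above 20 N).
It fails at once if the gate is slammed (swung shut faster than 2.5 rad/s) (velocity of joint gate below -2.5 rad/s).
It fails at once if the jar is dropped into the carrier (falls free faster than 0.6 m/s over the pad) (horizontal distance between black_jar and pad below 0.06 m and linear speed of black_jar above 0.6 m/s and contact force between the fingers and black_jar below 0.1 N).
It fails at once if the black-lidded jar is tipped over (more than 0.8 rad) (angle between black_jar's own z axis and vertical above 0.8 rad).
It fails at once if the other jar, the rib or the tile is moved by more than 20 mm (distance of any of white_jar, wood_rib, blue_tile from where it was at the start of the episode above 0.02 m).
It also fails if it takes over 69 s, if anything falls off the work surface, if the arm or the gripper's body presses on something with over 40 N, if the wrist force passes 120 N, or if a joint passes its speed limit or range.

## Robot

A 6-joint arm with a two-finger parallel gripper is mounted at the origin on a cart in front of the work surface, level with it; the furniture and walls round the work are solid. World frame = base frame: x ahead of the robot, y to its left, z up, the work surface at z = 0. Lengths are in m, angles in rad, forces in N, time in s.
With the tool pointing down it reaches from about 0.275 to 0.875 m from the base axis. Payload 12.5 kg.
Tool frame: the origin (TCP) lies midway between the tips of the shut fingers; the grasp point (between the pads) lies 19 mm behind it; z points along the fingers, y is the line along which they close (so a half turn about z gives the same grasp; the last joint's range is limited). The gripper opens to 85 mm and grips with 20 to 120 N. Pads are 22 mm wide; open, the fingers measure 114 mm over their backs; the gripper's body (76 mm by 85 mm) begins 54 mm behind the grasp point. The pads swing forward as they close: fully open they stand 13 mm farther back than shut.
Start: joints at [1.084, 0.351, 1.652, -0, 1.139, -0.085], TCP at [0.215, 0.506, 0.231] pointing down, gripper open.
Joint ranges: [-2.75, 2.75], [-0.79, 2.1], [0.01, 2.65], [-1.57, 4.71], [0.07, 3.14], [-2.87, 2.87]. Speed limits (rad/s): [2.22, 2.22, 2.79, 3.14, 3.14, 3.14].

## Interface

Orientations are given as a unit quaternion [w, x, y, z].
In Python, from cell import r gives the robot as it stands.
- The arm moves only by the tool move_arm, never from a script. Its argument "targets" is a list of rows, each an object with "angular": the turn, a rotation vector about the tool's x, y, z normalised to -1 to 1, where 1 is 180 degrees, a list of three; "dp": the shift along the tool's x, y, z normalised to -1 to 1, where 1 is 50 cm, a list of three; "hand": the opening, from 0 (shut) to 1 (fully open). In form: [{"angular": [ax, ay, az], "dp": [dx, dy, dz], "hand": hand}, ...]. A call has exactly 8 rows; each row shifts and turns the commanded pose from where the row before left it, along the tool's axes as they then stand; what a row does not reach is not made up. A row lasts 1/8 s, in which the tool goes at most 62.5 mm and 10.7 degrees, less where a joint would pass 70% of its speed; a pose out of reach is approached as far as the arm can. A call with a number of a shift or a turn outside -1 to 1 is refused whole. A call with a gripper value outside its range is refused whole. The fingers move at their own pace and stop on an object; the grip force is fixed at half the most. Time passes only in rows, so rows that do not move let the fingers close, or fill a call up. It gives the time, the measured TCP pose, the force, the opening and the grip force at its end, in the units of the state.
- r.sense(): the state, without advancing time (a new reading comes with each control period).
- r.capture(name): name is "scene" or "top" or "wrist"; returns a dict with "image" (420x560x3 uint8, red, green, blue), "intrinsics" (3x3 intrinsics, pixels), "k1" (the pictures are not rectified: a ray, as slopes to the right and down, at radius r is drawn at 1 + k1 r^2 times it, then the intrinsics apply), "rvec" (rotation vector, rad) and "tvec" (3), from world to camera coordinates, as OpenCV has them. Camera axes: x right, y down, z forward; pixel columns grow to the right and rows downward; lengths in m; the calibration is good to about 2 mm. A picture is of the moment at which its call begins. There is no depth.
- r.job_done(): hands the job in; it is judged then, once.
Trained networks look in a picture, given as the dict that the camera call returned (one of the last four; its "shot" number tells which), for a name from the list of things; names that differ only in an ending like _2 or _b are one class to them, and where a whole thing is asked for, a point or a joint stands for the part that bears it (a point fixed in the world has none). Each returns a list of dicts, best first, with "conf" (0 to 1); they miss things now and then, are a little off and sometimes report something else, mostly with a low value. They report only what shows in the picture. A call takes as long as a camera call. They do not tell look-alikes from the thing itself.
- r.cut_out(name, picture): "pixels" (420x560 bool, what is visible of it) and "location" ([column, row] in pixels, amid what is visible of it).
The state is a dict: "clock": time; "joints": joint angles; "qd": joint speeds; "effort": joint torques, N m; "eef_pos": TCP position; "eef_rot": TCP orientation; "force": force on the tool from outside, world axes, zero at the start; "ft_torque": the same for the moment, N m; "gripper_width": opening from 0.0 (shut) to 1.0 (fully open); "finger_force": force on a finger pad.
Only numpy, scipy, OpenCV 4.12 (cv2) and the standard library are available. Lean on these libraries where they do the work, as an engineer would, in place of code of your own. Each camera call takes 0.05 s, during which the arm holds its last target. There are 200 camera calls.

## Working session

There is one attempt and no reset: what is moved stays moved. The work goes in short steps, Python scripts to look and compute and a tool call to move; the robot and the scene stay as the last step left them, time stands still between calls to the robot, and variables do not carry over. Pictures are saved under pics/ and viewed, at most 10 in all, crops included, and the job is handed in when it is done.

Besides the shell and the picture viewer there is one more tool, called as name([rows], argument=value, ...), one row to a line, values as JSON. move_arm: Moves the arm, as the interface text tells. Its arguments: {"type":"object","properties":{"targets":{"type":"array"}},"required":["targets"]}

```bash
mkdir -p pics
cat > h.py <<'E'
import numpy as np, cv2
from cell import r
def save(p,n): cv2.imwrite('pics/'+n+'.png',p['image'][:,:,::-1])
def ray(p,uv):
    K=np.array(p['intrinsics']);x=(uv[0]-K[0,2])/K[0,0];y=(uv[1]-K[1,2])/K[1,1]
    a,b=x,y
    for _ in range(20):
        s=1+p['k1']*(a*a+b*b);a,b=x/s,y/s
    R=cv2.Rodrigues(np.array(p['rvec'],float))[0];t=np.array(p['tvec'],float).ravel()
    return -R.T@t,R.T@np.array([a,b,1.])
def onz(p,uv,z):
    c,d=ray(p,uv);return c+d*(z-c[2])/d[2]
def proj(p,P):
    R=cv2.Rodrigues(np.array(p['rvec'],float))[0];q=R@np.array(P,float)+np.array(p['tvec'],float).ravel()
    a,b=q[:2]/q[2];s=1+p['k1']*(a*a+b*b);K=np.array(p['intrinsics'])
    return K[0,0]*a*s+K[0,2],K[1,1]*b*s+K[1,2]
E
python3 - <<'E'
from h import *
np.set_printoptions(precision=4,suppress=True)
ims=[]
for n in ['scene','top']:
    p=r.capture(n);save(p,n);ims.append(p['image'])
    print(n,ray(p,(280,210)))
    for k in ['black_jar','carrier','gate','push_plate','white_jar','wood_rib','blue_tile','bolt','buffer','pad','latch_corner']:
        try:
            for o in r.cut_out(k,p)[:3]:
                print(k,round(o['conf'],2),np.array(o['location']),o['pixels'].sum(),onz(p,o['location'],0.05))
        except Exception as e: print(k,e)
print(r.sense())
E
```

```text
scene (array([ 0.0071, -0.9895,  0.6212]), array([ 0.4061,  0.8015, -0.439 ]))
black_jar 0.91 [222.2 177.5] 720 [0.476  0.3433 0.05  ]
black_jar 0.57 [197.5 168.7] 661 [0.4291 0.4528 0.05  ]
black_jar 0.4 [287.8 213.5] 2521 [0.5448 0.0251 0.05  ]
carrier 0.79 [283.8 209.2] 2558 [0.5472 0.0533 0.05  ]
gate 0.65 [254.6 221.4] 210 [0.4459 0.0219 0.05  ]
push_plate 0.6 [253.  221.6] 308 [0.4417 0.0227 0.05  ]
white_jar 0.95 [311.7 299.6] 1898 [ 0.4107 -0.3348  0.05  ]
wood_rib 0.45 [267.8 185.8] 128 [0.5775 0.2195 0.05  ]
blue_tile 0.45 [248.3 175.8] 57 [0.5562 0.3202 0.05  ]
bolt 0.71 [251.3 177.5] 31 [0.5591 0.3028 0.05  ]
bolt 0.4 [258.2 228.1] 47 [ 0.4392 -0.0157  0.05  ]
pad 0.75 [286.9 211.5] 2745 [0.5482 0.037  0.05  ]
latch_corner 0.66 [286.3 210.3] 2543 [0.5502 0.0442 0.05  ]
latch_corner 0.5 [255.4 224.4] 152 [0.441  0.0057 0.05  ]
top (array([0.2625, 0.0708, 1.6166]), array([ 0.1834,  0.0083, -0.9831]))
black_jar 0.77 [166.  259.4] 494 [0.4153 0.4239 0.05  ]
black_jar 0.66 [199.  242.4] 462 [0.4637 0.3254 0.05  ]
carrier 0.77 [289.2 208.6] 3326 [0.5582 0.0566 0.05  ]
gate 0.54
[... 328 characters left out ...]
_tile 0.55 [166.  203.6] 115 [0.5832 0.4258 0.05  ]
pad 0.96 [284.5 208. ] 3077 [0.5604 0.0705 0.05  ]
pad 0.54 [423.6 252.3] 600 [ 0.4164 -0.338   0.05  ]
latch_corner 0.75 [289.8 208.8] 3045 [0.5575 0.0549 0.05  ]
{'clock': 1.2, 'joints': array([ 1.0844,  0.3507,  1.6518, -0.    ,  1.1391, -0.0846]), 'qd': array([-0.0013,  0.0004,  0.0001,  0.0023,  0.    ,  0.0009]), 'effort': array([ -0.0011, -50.6015, -29.1657,  -0.0002,   0.0006,  -0.    ]), 'eef_pos': array([0.2151, 0.5062, 0.2313]), 'eef_rot': array([-0.    ,  0.1995,  0.9799, -0.    ]), 'force': array([-0.014 ,  0.4073, -1.0115]), 'ft_torque': array([0.0141, 0.029 , 0.0122]), 'finger_force': 0.0, 'gripper_width': 0.9985499486836765}
```

View pics/top.png

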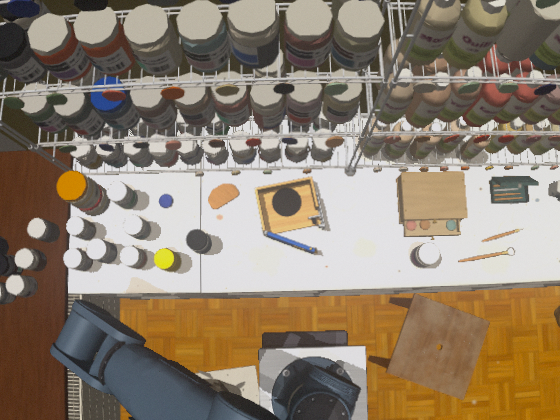

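View pics/scene.png

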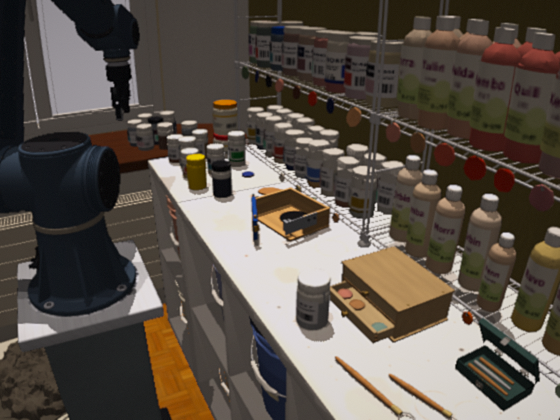

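Two candidates have the jar shape: the black-lidded one (top 199,242; scene 222,178) and a yellow one (top 166,259; scene 197,170). The black one fits the description. The carrier is at (290,207) in top, with its gate open from about (266,234) to (316,251). I'll confirm in one enlarged crop.

Run:
```python
import cv2
im=cv2.imread('pics/top.png')[165:285,145:345]
cv2.imwrite('pics/c1.png',cv2.resize(im,None,fx=4,fy=4,interpolation=cv2.INTER_CUBIC))
```

```text
(no output)
```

View pics/c1.png

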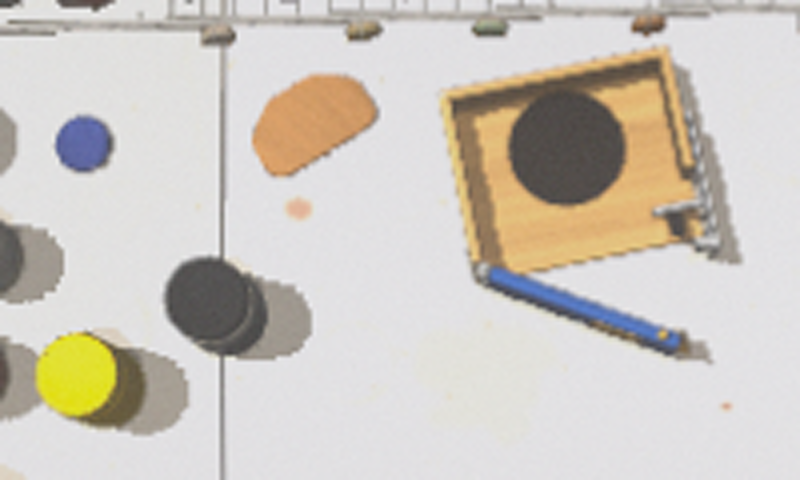

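Run:
```python
from h import *
np.set_printoptions(precision=4,suppress=True)
p=r.capture('top')
g=lambda x,y,z:onz(p,(144.6+x/4,164.6+y/4),z)
for n,a in dict(jar=(208,299,.105),yel=(77,375,.105),pad=(567,147,.008),BL=(443,95,.06),BR=(667,48,.06),hinge=(481,272,.07),free=(680,342,.072)).items(): print(n,g(*a))
for o in r.cut_out('black_jar',p): print(o['location'],o['conf'])
BL,BR=g(443,95,.06),g(667,48,.06)
d=BL-BR;print(np.linalg.norm(d),np.arctan2(-d[0],d[1]))
d=g(481,272,.07)-g(680,342,.072);print('gate',np.linalg.norm(d),np.arctan2(-d[0],d[1]))
```

```text
jar [0.4655 0.3233 0.105 ]
yel [0.413  0.4178 0.105 ]
pad [0.5889 0.0644 0.008 ]
BL [0.6201 0.1557 0.06  ]
BR [ 0.6517 -0.0119  0.06  ]
hinge [0.4853 0.1295 0.07  ]
free [ 0.4302 -0.0133  0.072 ]
[167.1, 258.7] 0.81
[197.9, 243.9] 0.67
0.17053715775556264 0.18644160036066137
gate 0.15304551299684027 -0.36816213133686726
```

The crop shows the black lid at (208,299), the yellow look-alike at (77,375), and the dark pad at (567,147). The gate is open from the hinge at (481,272) to its free end at (680,342), and the bracket sits near (690,225). The measurements agree: the gate is 153 mm long, and hinge to pad fits the carrier. I'll check rack clearance over the pad and work out the first move.

Run:
```python
from h import *
np.set_printoptions(precision=3,suppress=True)
a=r.capture('top');b=r.capture('scene')
print('post',onz(b,(365,240),0))
def pl(p,u,v):
    c,d1=ray(p,u);_,d2=ray(p,v);n=np.cross(d1,d2);n/=np.linalg.norm(n);return n,n@c
def sol(A,B):  # at y=0.06
    M=np.array([A[0],B[0],[0,1,0]]);return np.linalg.solve(M,[A[1],B[1],.06])
S=dict(up=((240,65),(560,230)),low=((255,165),(365,240)))
T=dict(v75=((0,96),(385,72)),v145=((0,166),(385,133)),v170=((30,184),(385,165)))
for k,s in S.items():
    for m,t in T.items(): print(k,m,sol(pl(a,*t),pl(b,*s)))
q=r.sense()
from scipy.spatial.transform import Rotation as Ro
w=q['eef_rot'];R=Ro.from_quat([w[1],w[2],w[3],w[0]]).as_matrix();print(R)
print((np.array([.4655,.3233,.20])-q['eef_pos'])@R)
```

```text
post [ 0.703 -0.115  0.   ]
up v75 [0.92  0.06  0.191]
up v145 [0.686 0.06  0.313]
up v170 [0.596 0.06  0.359]
low v75 [ 1.206  0.06  -0.428]
low v145 [ 0.822  0.06  -0.108]
low v170 [0.691 0.06  0.002]
[[-0.92   0.391 -0.   ]
 [ 0.391  0.92  -0.   ]
 [-0.    -0.    -1.   ]]
[-0.302 -0.07   0.031]
```

move_arm([
  {"angular":[0,0,0],"dp":[-0.1,-0.023,0.01],"hand":1},
  {"angular":[0,0,0],"dp":[-0.1,-0.023,0.01],"hand":1},
  {"angular":[0,0,0],"dp":[-0.1,-0.023,0.01],"hand":1},
  {"angular":[0,0,0],"dp":[-0.1,-0.023,0.01],"hand":1},
  {"angular":[0,0,0],"dp":[-0.1,-0.023,0.01],"hand":1},
  {"angular":[0,0,0],"dp":[-0.1,-0.023,0.01],"hand":1},
  {"angular":[0,0,0],"dp":[0,0,0],"hand":1},
  {"angular":[0,0,0],"dp":[0,0,0],"hand":1},
])

```text
clock: 2.4
eef_pos: [0.4639, 0.3255, 0.2012]
eef_rot: [-0.0, 0.2, 0.98, -0.0]
force: [0.5, -1.0, -0.7]
gripper_width: 1.002
finger_force: 0.0
```

Run:
```python
from h import *
np.set_printoptions(precision=4,suppress=True)
p=r.capture('wrist');save(p,'w1')
for o in r.cut_out('black_jar',p): print(o['conf'],o['location'],o['pixels'].sum())
print(proj(p,(.4655,.3233,.105)),r.sense()['eef_pos'])
```

```text
0.93 [276.3, 208.6] 4450
0.56 [360.9, 110.8] 5527
(np.float64(274.0046125895862), np.float64(215.49828305094857)) [0.4635 0.326  0.2014]
```

View pics/w1.png

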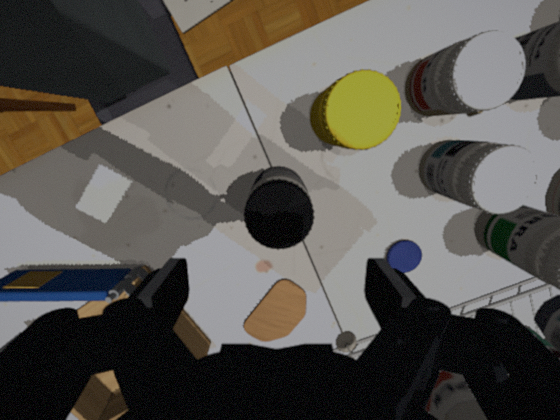

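The wrist view shows the black lid at about (279,213), centred between the fingers. The yellow jar at (361,110) is clear of them, and the rib is at (276,309). I'll refine the jar position from this.

Run:
```python
from h import *
np.set_printoptions(precision=4,suppress=True)
p=r.capture('wrist')
print(onz(p,(279,213),.105),onz(p,(276.3,208.6),.105))
q=r.sense();R=np.array([[-.92,.391,0],[.391,.92,0],[0,0,-1]])
for u in [(279,213)]: print((onz(p,u,.105)+[0,0,-.047]-q['eef_pos'])@R/.5)
```

```text
[0.4648 0.3286 0.105 ] [0.4604 0.328  0.105 ]
[-0.0006  0.0056  0.287 ]
```

move_arm([
  {"angular":[0,0,0],"dp":[0,0.002,0.05],"hand":1},
  {"angular":[0,0,0],"dp":[0,0,0.05],"hand":1},
  {"angular":[0,0,0],"dp":[0,0,0.05],"hand":1},
  {"angular":[0,0,0],"dp":[0,0,0.05],"hand":1},
  {"angular":[0,0,0],"dp":[0,0,0.05],"hand":1},
  {"angular":[0,0,0],"dp":[0,0,0.036],"hand":1},
  {"angular":[0,0,0],"dp":[0,0,0],"hand":1},
  {"angular":[0,0,0],"dp":[0,0,0],"hand":0.4},
])

```text
clock: 3.55
eef_pos: [0.4649, 0.3267, 0.0592]
eef_rot: [0.0, 0.199, 0.98, 0.0]
force: [0.0, 0.7, -0.2]
gripper_width: 0.817
finger_force: 0.0
```

move_arm([
  {"angular":[0,0,0],"dp":[0,0,0],"hand":0.3},
  {"angular":[0,0,0],"dp":[0,0,0],"hand":0.3},
  {"angular":[0,0,0],"dp":[0,0,0],"hand":0.3},
  {"angular":[0,0,0],"dp":[0,0,0],"hand":0.3},
  {"angular":[0,0,0],"dp":[0,0,0],"hand":0.3},
  {"angular":[0,0,0],"dp":[0,0,-0.01],"hand":0.3},
  {"angular":[0,0,0],"dp":[0,0,-0.03],"hand":0.3},
  {"angular":[0,0,0],"dp":[0,0,-0.04],"hand":0.3},
])

```text
clock: 4.55
eef_pos: [0.4644, 0.3261, 0.0992]
eef_rot: [-0.0, 0.2, 0.98, -0.0]
force: [-0.3, 0.1, -3.1]
gripper_width: 0.698
finger_force: 65.4
```

move_arm([
  {"angular":[0,0,0],"dp":[0,0,-0.07],"hand":0.3},
  {"angular":[0,0,0],"dp":[-0.02,-0.02,-0.06],"hand":0.3},
  {"angular":[0,0,0],"dp":[-0.06,-0.053,0],"hand":0.3},
  {"angular":[0,0,0],"dp":[-0.075,-0.066,0],"hand":0.3},
  {"angular":[0,0,0],"dp":[-0.085,-0.075,0],"hand":0.3},
  {"angular":[0,0,0],"dp":[-0.085,-0.075,0],"hand":0.3},
  {"angular":[0,0,0],"dp":[-0.066,-0.06,0],"hand":0.3},
  {"angular":[0,0,0],"dp":[-0.041,-0.035,0],"hand":0.3},
])

```text
clock: 5.55
eef_pos: [0.5889, 0.0629, 0.1641]
eef_rot: [0.0, 0.2, 0.98, -0.0]
force: [-0.2, 0.8, -3.4]
gripper_width: 0.697
finger_force: 65.5
```

Run:
```python
from h import *
np.set_printoptions(precision=4,suppress=True)
q=r.sense();print(q['eef_pos'],q['gripper_width'],q['finger_force'],q['force'])
p=r.capture('wrist');save(p,'w2')
```

```text
[0.5889 0.0629 0.1641] 0.6969334363342872 65.54007394239306 [-0.1959  0.8236 -3.4356]
```

View pics/w2.png

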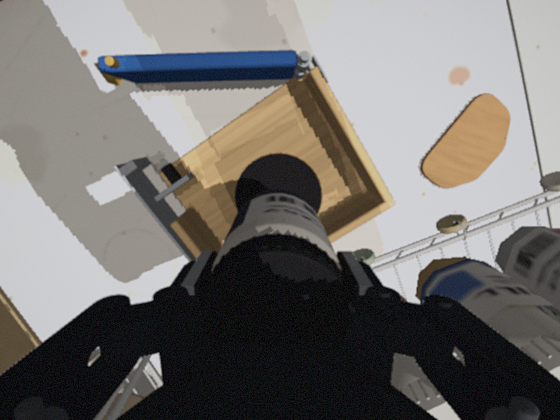

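The jar hangs over the pad; the pad's front edge shows at about (278,160), with columns 236–321 centred on the jar. Lowering.

move_arm([
  {"angular":[0,0,0],"dp":[0,0,0.04],"hand":0.3},
  {"angular":[0,0,0],"dp":[0,0,0.04],"hand":0.3},
  {"angular":[0,0,0],"dp":[0,0,0.04],"hand":0.3},
  {"angular":[0,0,0],"dp":[0,0,0.04],"hand":0.3},
  {"angular":[0,0,0],"dp":[0,0,0.012],"hand":0.3},
  {"angular":[0,0,0],"dp":[0,0,0.01],"hand":0.3},
  {"angular":[0,0,0],"dp":[0,0,0.006],"hand":0.3},
  {"angular":[0,0,0],"dp":[0,0,0.004],"hand":0.3},
])

```text
clock: 6.6
eef_pos: [0.5885, 0.0651, 0.0676]
eef_rot: [0.0, 0.2, 0.98, 0.0]
force: [-0.1, 0.4, -0.4]
gripper_width: 0.699
finger_force: 66.0
```

The weight has come off the wrist, so the jar is standing. Release and rise.

move_arm([
  {"angular":[0,0,0],"dp":[0,0,0],"hand":0.75},
  {"angular":[0,0,0],"dp":[0,0,0],"hand":0.85},
  {"angular":[0,0,0],"dp":[0,0,0],"hand":1},
  {"angular":[0,0,0],"dp":[0,0,0],"hand":1},
  {"angular":[0,0,0],"dp":[0,0,-0.04],"hand":1},
  {"angular":[0,0,0],"dp":[0,0,-0.08],"hand":1},
  {"angular":[0,0,0],"dp":[0,0,-0.08],"hand":1},
  {"angular":[0,0,0],"dp":[0,0,-0.08],"hand":1},
])

```text
clock: 7.6
eef_pos: [0.5882, 0.0651, 0.2087]
eef_rot: [0.0, 0.2, 0.98, -0.0]
force: [0.6, 0.2, -0.2]
gripper_width: 1.0
finger_force: 0.0
```

Run:
```python
from h import *
np.set_printoptions(precision=4,suppress=True)
p=r.capture('wrist');q=r.sense();print(q['eef_pos'],q['force'])
im=p['image'];cv2.imwrite('pics/w3.png',cv2.resize(im,(800,600))[:,:,::-1])
```

```text
[0.5903 0.0652 0.2142] [1.3562 0.3162 5.1062]
```

View pics/w3.png

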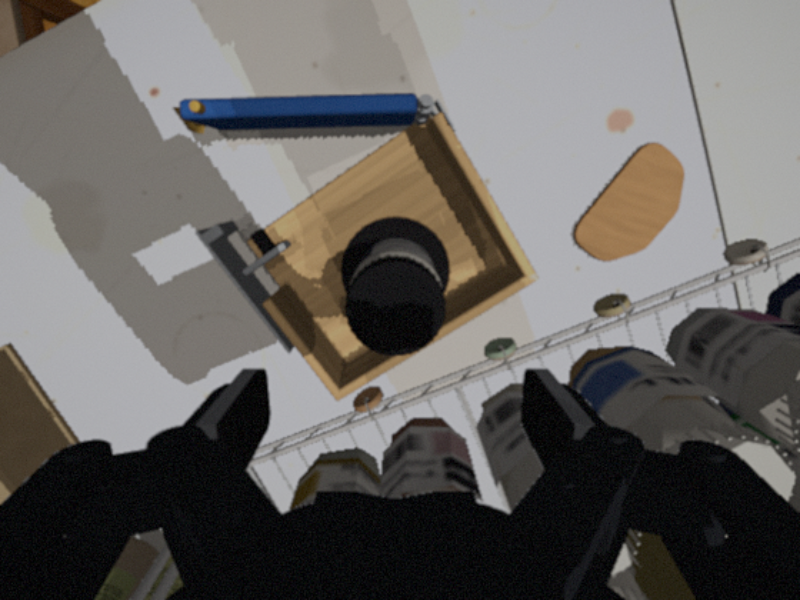

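The jar stands upright on the pad, released, with its lid at (397,307) over the pad at (396,265). The gate runs from the hinge at (427,103) to its free end at (183,108). Next I'll work out the gate pose and the pushing pose.

Run:
```python
from h import *
np.set_printoptions(precision=4,suppress=True)
p=r.capture('wrist');q=r.sense()
g=lambda x,y,z:onz(p,(x*.7,y*.7),z)
for n,a in dict(hinge=(427,103,.072),oh=(416,94,.072),of=(181,100,.072),knob=(195,106,.075),pad=(396,268,.008),strike=(215,232,.064),BR=(338,398,.06),FLo=(440,113,.06),BL=(536,277,.06)).items(): print(n,g(*a))
d=g(416,94,.072)-g(181,100,.072);print('gate yaw',np.arctan2(-d[0],d[1]),np.linalg.norm(d))
y=np.arctan2(-d[0],d[1])
c,s=np.cos(y),np.sin(y);G=np.array([[c,-s],[s,c]])
for H in (np.array([.4853,.1295]),g(427,103,.072)[:2]):
    for off in (-.006-.011,-.006-.041): print('tcp at',off,H+G@np.array([off,-.105]))
R=np.array([[-.92,.391,0],[.391,.92,0],[0,0,-1]])
print(q['eef_pos'],q['force'])
```

```text
hinge [0.4919 0.1299 0.072 ]
oh [0.4845 0.1256 0.072 ]
of [ 0.43   -0.0099  0.072 ]
knob [ 0.4375 -0.0026  0.075 ]
pad [0.5921 0.0669 0.008 ]
strike [ 0.5095 -0.034   0.064 ]
BR [ 0.6596 -0.0113  0.06  ]
FLo [0.4993 0.137  0.06  ]
BL [0.6279 0.1609 0.06  ]
gate yaw -0.3823939462352844 0.1459756384511747
tcp at -0.017 [0.4303 0.0384]
tcp at -0.047 [0.4025 0.0496]
tcp at -0.017 [0.4369 0.0388]
tcp at -0.047 [0.4091 0.05  ]
[0.5902 0.0652 0.2118] [ 0.56   -0.5934 -0.3904]
```

move_arm([
  {"angular":[0,0,-0.0086],"dp":[0.06,-0.032,0],"hand":0.5},
  {"angular":[0,0,0],"dp":[0.093,-0.048,0],"hand":0},
  {"angular":[0,0,0],"dp":[0.1,-0.052,0],"hand":0},
  {"angular":[0,0,0],"dp":[0.07,-0.036,0.02],"hand":0},
  {"angular":[0,0,0],"dp":[0.015,-0.008,0.08],"hand":0},
  {"angular":[0,0,0],"dp":[0,0,0.1],"hand":0},
  {"angular":[0,0,0],"dp":[0,0,0.1],"hand":0},
  {"angular":[0,0,0],"dp":[0,0,0.05],"hand":0},
])

```text
clock: 8.7
eef_pos: [0.3973, 0.046, 0.03]
eef_rot: [-0.001, 0.186, 0.982, -0.0]
force: [0.3, -0.6, -0.3]
gripper_width: -0.002
finger_force: 0.0
```

Run:
```python
from h import *
np.set_printoptions(precision=4,suppress=True)
p=r.capture('top');save(p,'t2')
im=cv2.imread('pics/t2.png')[165:285,230:350]
cv2.imwrite('pics/c2.png',cv2.resize(im,None,fx=5,fy=5,interpolation=cv2.INTER_CUBIC))
q=r.sense();print(q['eef_pos'],q['force'],q['gripper_width'],q['eef_rot'])
```

```text
[0.3965 0.0459 0.0284] [-3.3557 -0.0368 -1.7154] 0.0022696968090125543 [-0.0026  0.1864  0.9825 -0.0005]
```

View pics/c2.png

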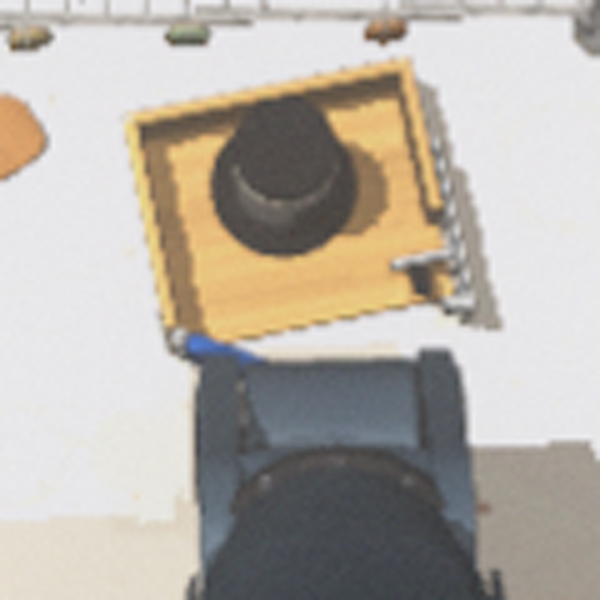

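The jar is upright on the pad with the lid at about (290,140), and the tool stands just outside the gate. Now I'll approach gently.

move_arm([
  {"angular":[0,0,0],"dp":[-0.012,0,0],"hand":0},
  {"angular":[0,0,0],"dp":[-0.012,0,0],"hand":0},
  {"angular":[0,0,0],"dp":[-0.012,0.001,0],"hand":0},
  {"angular":[0,0,0],"dp":[-0.01,0.001,0],"hand":0},
  {"angular":[0,0,0],"dp":[-0.008,0.001,0],"hand":0},
  {"angular":[0,0,0],"dp":[-0.006,0.001,0],"hand":0},
  {"angular":[0,0,0],"dp":[-0.006,0.001,0],"hand":0},
  {"angular":[0,0,0],"dp":[-0.006,0.001,0],"hand":0},
])

```text
clock: 9.75
eef_pos: [0.4334, 0.0356, 0.0323]
eef_rot: [-0.0, 0.186, 0.983, -0.0]
force: [0.4, -0.1, 0.1]
gripper_width: -0.002
finger_force: 0.0
```

move_arm([
  {"angular":[0,0,-0.0127],"dp":[-0.0085,-0.0014,0],"hand":0},
  {"angular":[0,0,-0.0127],"dp":[-0.0085,-0.0014,0],"hand":0},
  {"angular":[0,0,-0.0127],"dp":[-0.0085,-0.0014,0],"hand":0},
  {"angular":[0,0,-0.0127],"dp":[-0.0085,-0.0014,0],"hand":0},
  {"angular":[0,0,-0.0127],"dp":[-0.0085,-0.0014,0],"hand":0},
  {"angular":[0,0,-0.0127],"dp":[-0.0085,-0.0014,0],"hand":0},
  {"angular":[0,0,-0.0127],"dp":[-0.0085,-0.0014,0],"hand":0},
  {"angular":[0,0,-0.0127],"dp":[-0.0085,-0.0014,0],"hand":0},
])

```text
clock: 10.75
eef_pos: [0.465, 0.0223, 0.0322]
eef_rot: [-0.0, 0.027, 1.0, 0.0]
force: [-0.6, 0.1, 0.1]
gripper_width: -0.0
finger_force: 0.0
```

```bash
cat > g.py <<'E'
from h import *
np.set_printoptions(precision=4,suppress=True)
q=r.sense();w=q['eef_rot'];print(q['clock'],q['eef_pos'],q['force'],w)
a=np.arctan2(2*w[1]*w[2],2*w[2]**2-1) # tool y angle
yaw=a-np.pi/2; c,s=np.cos(yaw),np.sin(yaw)
H=np.array([.4875,.130]);d=q['eef_pos'][:2]-H
print('tool yaw rel carrier',yaw-.186,'in gate frame',d@np.array([[c,-s],[s,c]]),'Fn',q['force'][:2]@[c,s],
 'gate angle if touching', .186-(np.arctan2(d[0],-d[1])+np.arcsin(.017/np.hypot(*d))))
E
python3 g.py
```

```text
10.75 [0.465  0.0223 0.0322] [-0.6394  0.0899  0.0845] [-0.0002  0.0271  0.9996  0.    ]
tool yaw rel carrier -1.7025450183132582 in gate frame [ 0.1064 -0.0283] Fn -0.1244348394919267 gate angle if touching 0.23692720644183526
```

move_arm([
  {"angular":[0,0,-0.004],"dp":[-0.0026,-0.0004,0],"hand":0},
  {"angular":[0,0,-0.004],"dp":[-0.0026,-0.0004,0],"hand":0},
  {"angular":[0,0,-0.004],"dp":[-0.0026,-0.0004,0],"hand":0},
  {"angular":[0,0,-0.004],"dp":[-0.0026,-0.0004,0],"hand":0},
  {"angular":[0,0,-0.004],"dp":[-0.0026,-0.0004,0],"hand":0},
  {"angular":[0,0,-0.004],"dp":[-0.0026,-0.0004,0],"hand":0},
  {"angular":[0,0,-0.004],"dp":[-0.0026,-0.0004,0],"hand":0},
  {"angular":[0,0,-0.004],"dp":[-0.0026,-0.0004,0],"hand":0},
])

```text
clock: 11.75
eef_pos: [0.4752, 0.0206, 0.0323]
eef_rot: [-0.0, -0.023, 1.0, 0.0]
force: [-3.3, -0.3, 1.8]
gripper_width: -0.002
finger_force: 0.0
```

```bash
sed -i 's/^a=.*/a=0/; s/^yaw=a-np.pi\/2/yaw=-np.arctan2(2*w[1]*w[2],2*w[2]**2-1)/' g.py; python3 g.py
```

```text
11.75 [0.4752 0.0206 0.0323] [-3.2878 -0.2902  1.7577] [-0.0003 -0.0229  0.9997  0.    ]
tool yaw rel carrier -0.14025661702400735 in gate frame [-0.0173 -0.1088] Fn -3.297663136960574 gate angle if touching 0.14336313289457292
```

move_arm([
  {"angular":[0,0,-0.0016],"dp":[-0.001,-0.0002,0],"hand":0},
  {"angular":[0,0,-0.0016],"dp":[-0.001,-0.0002,0],"hand":0},
  {"angular":[0,0,-0.0016],"dp":[-0.001,-0.0002,0],"hand":0},
  {"angular":[0,0,-0.0016],"dp":[-0.001,-0.0002,0],"hand":0},
  {"angular":[0,0,-0.0016],"dp":[-0.001,-0.0002,0],"hand":0},
  {"angular":[0,0,-0.0016],"dp":[-0.001,-0.0002,0],"hand":0},
  {"angular":[0,0,-0.0016],"dp":[-0.001,-0.0002,0],"hand":0},
  {"angular":[0,0,-0.0016],"dp":[-0.001,-0.0002,0],"hand":0},
])

```text
clock: 12.75
eef_pos: [0.4787, 0.0201, 0.0321]
eef_rot: [-0.001, -0.043, 0.999, 0.0]
force: [-6.8, -0.6, 1.1]
gripper_width: 0.0
finger_force: 0.0
```

move_arm([
  {"angular":[0,0,-0.0012],"dp":[-0.0008,-0.0001,0],"hand":0},
  {"angular":[0,0,-0.0012],"dp":[-0.0008,-0.0001,0],"hand":0},
  {"angular":[0,0,-0.0012],"dp":[-0.0008,-0.0001,0],"hand":0},
  {"angular":[0,0,-0.0012],"dp":[-0.0008,-0.0001,0],"hand":0},
  {"angular":[0,0,-0.0012],"dp":[-0.0008,-0.0001,0],"hand":0},
  {"angular":[0,0,-0.0012],"dp":[-0.0008,-0.0001,0],"hand":0},
  {"angular":[0,0,-0.0012],"dp":[-0.0008,-0.0001,0],"hand":0},
  {"angular":[0,0,-0.0012],"dp":[-0.0008,-0.0001,0],"hand":0},
])

```text
clock: 13.75
eef_pos: [0.4828, 0.0199, 0.0323]
eef_rot: [0.0, -0.058, 0.998, -0.0]
force: [-2.7, -0.8, 1.6]
gripper_width: -0.001
finger_force: 0.0
```

```bash
python3 g.py
```

```text
13.75 [0.4828 0.0199 0.0323] [-2.7465 -0.8068  1.6336] [ 0.0002 -0.0577  0.9983 -0.    ]
tool yaw rel carrier -0.070467650918346 in gate frame [-0.0174 -0.1088] Fn -2.82120940899246 gate angle if touching 0.0737847551507036
```

Force has dropped, so the bolt is sliding along the strike. Smaller steps now.

move_arm([
  {"angular":[0,0,-0.0008],"dp":[-0.0005,-0.0001,0],"hand":0},
  {"angular":[0,0,-0.0008],"dp":[-0.0005,-0.0001,0],"hand":0},
  {"angular":[0,0,-0.0008],"dp":[-0.0005,-0.0001,0],"hand":0},
  {"angular":[0,0,-0.0008],"dp":[-0.0005,-0.0001,0],"hand":0},
  {"angular":[0,0,-0.0008],"dp":[-0.0005,-0.0001,0],"hand":0},
  {"angular":[0,0,-0.0008],"dp":[-0.0005,-0.0001,0],"hand":0},
  {"angular":[0,0,-0.0008],"dp":[-0.0005,-0.0001,0],"hand":0},
  {"angular":[0,0,-0.0008],"dp":[-0.0005,-0.0001,0],"hand":0},
])

```text
clock: 14.75
eef_pos: [0.4846, 0.0198, 0.0323]
eef_rot: [-0.0, -0.068, 0.998, 0.0]
force: [-2.7, 0.3, 0.2]
gripper_width: 0.003
finger_force: 0.0
```

move_arm([
  {"angular":[0,0,-0.0008],"dp":[-0.0005,-0.0001,0],"hand":0},
  {"angular":[0,0,-0.0008],"dp":[-0.0005,-0.0001,0],"hand":0},
  {"angular":[0,0,-0.0008],"dp":[-0.0005,-0.0001,0],"hand":0},
  {"angular":[0,0,-0.0008],"dp":[-0.0005,-0.0001,0],"hand":0},
  {"angular":[0,0,-0.0008],"dp":[-0.0005,-0.0001,0],"hand":0},
  {"angular":[0,0,-0.0008],"dp":[-0.0005,-0.0001,0],"hand":0},
  {"angular":[0,0,-0.0008],"dp":[-0.0005,-0.0001,0],"hand":0},
  {"angular":[0,0,-0.0008],"dp":[-0.0005,-0.0001,0],"hand":0},
])

```text
clock: 15.75
eef_pos: [0.4863, 0.0197, 0.0322]
eef_rot: [-0.0, -0.078, 0.997, 0.0]
force: [-5.5, -0.5, 2.8]
gripper_width: 0.001
finger_force: 0.0
```

move_arm([
  {"angular":[0,0,-0.0005],"dp":[-0.0003,0,0],"hand":0},
  {"angular":[0,0,-0.0005],"dp":[-0.0003,0,0],"hand":0},
  {"angular":[0,0,-0.0005],"dp":[-0.0003,0,0],"hand":0},
  {"angular":[0,0,-0.0005],"dp":[-0.0003,0,0],"hand":0},
  {"angular":[0,0,-0.0005],"dp":[-0.0003,0,0],"hand":0},
  {"angular":[0,0,-0.0005],"dp":[-0.0003,0,0],"hand":0},
  {"angular":[0,0,-0.0005],"dp":[-0.0003,0,0],"hand":0},
  {"angular":[0,0,-0.0005],"dp":[-0.0003,0,0],"hand":0},
])

```text
clock: 16.75
eef_pos: [0.4868, 0.0198, 0.032]
eef_rot: [-0.001, -0.084, 0.996, 0.0]
force: [-8.4, -2.5, 2.4]
gripper_width: 0.001
finger_force: 0.0
```

```bash
python3 g.py
```

```text
16.75 [0.4868 0.0198 0.032 ] [-8.4477 -2.467   2.4179] [-0.0011 -0.084   0.9965  0.0001]
tool yaw rel carrier -0.017794399337948213 in gate frame [-0.0191 -0.1086] Fn -8.741471821018784 gate angle if touching 0.03712764445812575
```

move_arm([
  {"angular":[0,0,0],"dp":[-0.0002,0,0],"hand":0},
  {"angular":[0,0,0],"dp":[-0.0002,0,0],"hand":0},
  {"angular":[0,0,0],"dp":[-0.0002,0,0],"hand":0},
  {"angular":[0,0,0],"dp":[-0.0002,0,0],"hand":0},
  {"angular":[0,0,0],"dp":[-0.0002,0,0],"hand":0},
  {"angular":[0,0,0],"dp":[-0.0002,0,0],"hand":0},
  {"angular":[0,0,0],"dp":[-0.0002,0,0],"hand":0},
  {"angular":[0,0,0],"dp":[-0.0002,0,0],"hand":0},
])

```text
clock: 17.75
eef_pos: [0.4873, 0.02, 0.0319]
eef_rot: [-0.001, -0.084, 0.996, 0.0]
force: [-8.3, 0.1, 2.9]
gripper_width: 0.002
finger_force: 0.0
```

move_arm([
  {"angular":[0,0,0],"dp":[-0.0002,0,0],"hand":0},
  {"angular":[0,0,0],"dp":[-0.0002,0,0],"hand":0},
  {"angular":[0,0,0],"dp":[-0.0002,0,0],"hand":0},
  {"angular":[0,0,0],"dp":[-0.0002,0,0],"hand":0},
  {"angular":[0,0,0],"dp":[-0.0002,0,0],"hand":0},
  {"angular":[0,0,0],"dp":[-0.0002,0,0],"hand":0},
  {"angular":[0,0,0],"dp":[0,0,0],"hand":0},
  {"angular":[0,0,0],"dp":[0,0,0],"hand":0},
])

```text
clock: 18.75
eef_pos: [0.4877, 0.0201, 0.0319]
eef_rot: [-0.002, -0.084, 0.996, 0.0]
force: [-11.1, -1.9, 3.1]
gripper_width: -0.003
finger_force: 0.0
```

Run:
```python
from h import *
p=r.capture('wrist');save(p,'w4')
cv2.imwrite('pics/w4.png',cv2.resize(p['image'],(800,600))[:,:,::-1])
print(r.sense()['force'])
for k in('bolt','buffer','latch_corner'):
    for o in r.cut_out(k,p)[:2]: print(k,o['conf'],o['location'],o['pixels'].sum())
```

```text
[-11.05891939  -1.6103568    4.05162638]
bolt 0.33 [433.5, 298.8] 11368
latch_corner 0.71 [433.5, 299.2] 11248
```

View pics/w4.png

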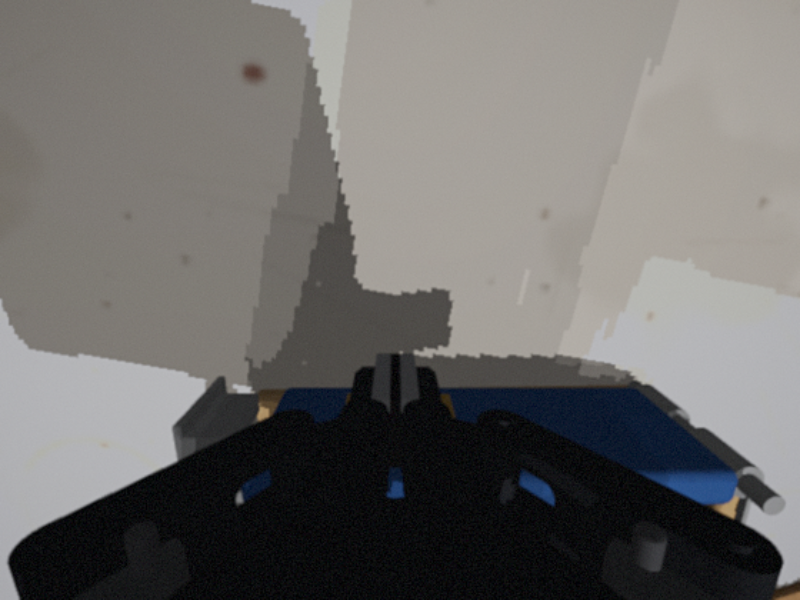

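The wrist view shows the fingers on the plate and the gate nearly square, but the latch end at (225,420) is hidden by the gripper. The force so far matches the buffer alone, so I'll continue in 0.1 mm steps.

move_arm([
  {"angular":[0,0,0],"dp":[-0.0002,0,0],"hand":0},
  {"angular":[0,0,0],"dp":[-0.0002,0,0],"hand":0},
  {"angular":[0,0,0],"dp":[-0.0002,0,0],"hand":0},
  {"angular":[0,0,0],"dp":[-0.0002,0,0],"hand":0},
  {"angular":[0,0,0],"dp":[-0.0002,0,0],"hand":0},
  {"angular":[0,0,0],"dp":[0,0,0],"hand":0},
  {"angular":[0,0,0],"dp":[0,0,0],"hand":0},
  {"angular":[0,0,0],"dp":[0,0,0],"hand":0},
])

```text
clock: 19.95
eef_pos: [0.4879, 0.0201, 0.0319]
eef_rot: [-0.002, -0.084, 0.996, 0.0]
force: [-11.9, -2.4, 4.8]
gripper_width: -0.001
finger_force: 0.0
```

move_arm([
  {"angular":[0,0,0],"dp":[-0.0002,0,0],"hand":0},
  {"angular":[0,0,0],"dp":[-0.0002,0,0],"hand":0},
  {"angular":[0,0,0],"dp":[-0.0002,0,0],"hand":0},
  {"angular":[0,0,0],"dp":[-0.0002,0,0],"hand":0},
  {"angular":[0,0,0],"dp":[0,0,0],"hand":0},
  {"angular":[0,0,0],"dp":[0,0,0],"hand":0},
  {"angular":[0,0,0],"dp":[0,0,0],"hand":0},
  {"angular":[0,0,0],"dp":[0,0,0],"hand":0},
])

```text
clock: 20.95
eef_pos: [0.4881, 0.0202, 0.0318]
eef_rot: [-0.002, -0.084, 0.996, 0.0]
force: [-12.5, -2.6, 5.0]
gripper_width: 0.0
finger_force: 0.0
```

```bash
python3 g.py; python3 g.py
```

```text
20.95 [0.4881 0.0202 0.0318] [-12.539   -2.6121   5.0374] [-0.0022 -0.0841  0.9965  0.0001]
tool yaw rel carrier -0.01765912363129929 in gate frame [-0.0178 -0.1084] Fn -12.79944050757116 gate angle if touching 0.024905304502694903
20.95 [0.4881 0.0202 0.0318] [-12.539   -2.6121   5.0374] [-0.0022 -0.0841  0.9965  0.0001]
tool yaw rel carrier -0.01765912363129929 in gate frame [-0.0178 -0.1084] Fn -12.79944050757116 gate angle if touching 0.024905304502694903
```

Retreating slightly tells whether the gate follows (unlatched) or stays (latched).

move_arm([
  {"angular":[0,0,0],"dp":[0.0005,0,0],"hand":0},
  {"angular":[0,0,0],"dp":[0.0005,0,0],"hand":0},
  {"angular":[0,0,0],"dp":[0.0005,0,0],"hand":0},
  {"angular":[0,0,0],"dp":[0.0005,0,0],"hand":0},
  {"angular":[0,0,0],"dp":[0.0005,0,0],"hand":0},
  {"angular":[0,0,0],"dp":[0.0005,0,0],"hand":0},
  {"angular":[0,0,0],"dp":[0,0,0],"hand":0},
  {"angular":[0,0,0],"dp":[0,0,0],"hand":0},
])

```text
clock: 21.95
eef_pos: [0.4874, 0.0201, 0.0319]
eef_rot: [-0.001, -0.084, 0.996, 0.0]
force: [-8.2, -0.6, 3.1]
gripper_width: 0.004
finger_force: 0.0
```

move_arm([
  {"angular":[0,0,0],"dp":[0.0005,0,0],"hand":0},
  {"angular":[0,0,0],"dp":[0.0005,0,0],"hand":0},
  {"angular":[0,0,0],"dp":[0.0005,0,0],"hand":0},
  {"angular":[0,0,0],"dp":[0.0005,0,0],"hand":0},
  {"angular":[0,0,0],"dp":[0,0,0],"hand":0},
  {"angular":[0,0,0],"dp":[0,0,0],"hand":0},
  {"angular":[0,0,0],"dp":[0,0,0],"hand":0},
  {"angular":[0,0,0],"dp":[0,0,0],"hand":0},
])

```text
clock: 22.95
eef_pos: [0.4871, 0.0199, 0.032]
eef_rot: [-0.001, -0.084, 0.996, 0.0]
force: [-5.9, 1.3, -1.1]
gripper_width: -0.002
finger_force: 0.0
```

move_arm([
  {"angular":[0,0,0],"dp":[0.0005,0,0],"hand":0},
  {"angular":[0,0,0],"dp":[0.0005,0,0],"hand":0},
  {"angular":[0,0,0],"dp":[0.0005,0,0],"hand":0},
  {"angular":[0,0,0],"dp":[0.0005,0,0],"hand":0},
  {"angular":[0,0,0],"dp":[0.0005,0,0],"hand":0},
  {"angular":[0,0,0],"dp":[0.0005,0,0],"hand":0},
  {"angular":[0,0,0],"dp":[0,0,0],"hand":0},
  {"angular":[0,0,0],"dp":[0,0,0],"hand":0},
])

```text
clock: 23.95
eef_pos: [0.4863, 0.0196, 0.0324]
eef_rot: [0.0, -0.084, 0.996, -0.0]
force: [-0.7, 0.2, 0.3]
gripper_width: -0.001
finger_force: 0.0
```

The retreat is ambiguous because friction alone could explain it. I'll back away and look closely at the latch with the wrist camera.

move_arm([
  {"angular":[0,0,0],"dp":[0.015,0,0],"hand":0},
  {"angular":[0,0,0],"dp":[0.035,0,0],"hand":0},
  {"angular":[0,0,0],"dp":[0,0,-0.09],"hand":0},
  {"angular":[0,0,0],"dp":[0,0,-0.09],"hand":0},
  {"angular":[0,0,0],"dp":[0,0,-0.085],"hand":0},
  {"angular":[0,0,0],"dp":[-0.05,-0.048,0],"hand":0},
  {"angular":[0,0,0],"dp":[-0.045,-0.044,0],"hand":0},
  {"angular":[0,0,0],"dp":[0,0,0],"hand":0},
])

```text
clock: 24.95
eef_pos: [0.5166, -0.0229, 0.1646]
eef_rot: [0.0, -0.083, 0.997, -0.0]
force: [-0.3, -1.0, -0.5]
gripper_width: -0.001
finger_force: 0.0
```

Run:
```python
from h import *
p=r.capture('wrist')
print(proj(p,(.516,-.022,.06)),proj(p,(.4875,.13,.072)),r.sense()['eef_pos'])
cv2.imwrite('pics/w5.png',cv2.resize(p['image'][60:360,80:480],(800,600),interpolation=cv2.INTER_CUBIC)[:,:,::-1])
```

```text
(np.float64(277.0240615551649), np.float64(209.38374436959214)) (np.float64(462.88751903698596), np.float64(209.83328247786426)) [ 0.51551297 -0.02221678  0.16435929]
```

View pics/w5.png

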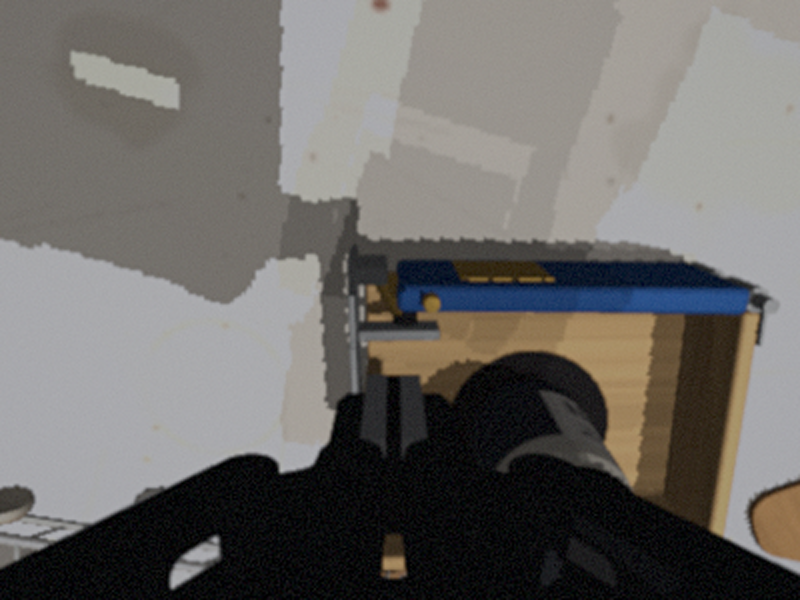

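The wrist view shows the gate's free end at (400,298), the brass bolt protruding at (392,295), the dark strike block at (352–388, 255–283) and the buffer rod at (400,330). I'll hold the bolt tip against the projected out and in positions.

Run:
```python
from h import *
np.set_printoptions(precision=4,suppress=True)
p=r.capture('wrist')
fu=lambda x,y:(80+x/2,60+y/2)
cr=lambda P:np.round(((np.array(proj(p,P))-[80,60])*2),0)
A=onz(p,fu(750,287),.072);B=onz(p,fu(399,286),.072)  # outer top edge ends
d=(A-B)[:2];L=np.linalg.norm(d);yaw=np.arctan2(-d[0],d[1]);print('len',L,'yaw',yaw,'angle',.186-yaw)
ey=d/L;ex=np.array([ey[1],-ey[0]])
F=B[:2]+ex*.006   # free end on centreline (radius 152)
for x in(-.004,.004):
  for e in(.004,.010):
    for z in(.044,.054): print('bolt x',x,'ext',e,'z',z,cr([*(F+ex*x-ey*e),z]))
S=onz(p,fu(388,283),.064)[:2]-F;print('strike back right corner in gate frame',S@ex,S@ey)
S=onz(p,fu(370,255),.064)[:2]-F;print('strike front',S@ex,S@ey)
# brass pixels
im=cv2.cvtColor(p['image'],cv2.COLOR_RGB2HSV);s=p['image']
for v in range(188,222):
    print(v,''.join('%3d,%3d,%3d|'%tuple(s[v,u]) for u in range(262,288,2)))
```

```text
len 0.14497779134221062 yaw 0.16459947114852264 angle 0.021400528851477363
bolt x -0.004 ext 0.004 z 0.044 [390. 276.]
bolt x -0.004 ext 0.004 z 0.054 [389. 281.]
bolt x -0.004 ext 0.01 z 0.044 [376. 276.]
bolt x -0.004 ext 0.01 z 0.054 [376. 281.]
bolt x 0.004 ext 0.004 z 0.044 [390. 293.]
bolt x 0.004 ext 0.004 z 0.054 [389. 298.]
bolt x 0.004 ext 0.01 z 0.044 [376. 293.]
bolt x 0.004 ext 0.01 z 0.054 [376. 298.]
strike back right corner in gate frame -0.005335940352033032 -0.004565435182716798
strike front -0.017331556044495863 -0.01208584370268423
188  54, 54, 52| 55, 53, 49| 50, 50, 50| 58, 55, 52| 59, 55, 54| 66, 64, 61| 69, 65, 62| 65, 64, 62| 75, 74, 69| 69, 66, 64| 74, 71, 67| 70, 67, 64| 72, 68, 65|
189  46, 45, 46| 46, 42, 43| 43, 46, 48| 42, 44, 44| 45, 43, 45| 57, 56, 51| 66, 65, 61| 70, 67, 62| 72, 68, 67| 69, 66, 63| 68, 66, 62| 69, 70, 65| 68, 67, 64|
190  37, 37, 35| 42, 44, 43| 36, 36, 36| 41, 41, 42| 34, 36, 37| 53, 52, 50| 73, 69, 65| 75, 74, 68| 68, 65, 62| 59, 59, 59| 49, 49, 53| 57, 53, 55| 57, 57, 62|
191  39, 41, 43| 40, 39, 43| 39, 38, 40| 44, 44, 45| 41, 41
[... 4231 characters left out ...]
 53, 32| 31, 34, 47| 29, 38, 66| 18, 35, 63| 25, 35, 62|
218  70, 63, 51|118, 95, 65|120, 96, 64|108, 87, 57|124, 99, 67|128,103, 69|111, 87, 60| 50, 40, 18| 59, 49, 25| 28, 24, 26| 15, 21, 28| 17, 21, 29| 27, 21, 26|
219  84, 69, 54|145,118, 85|146,120, 84|142,114, 82|142,115, 81|145,118, 82|126,102, 70| 47, 38, 24| 26, 22, 11| 18, 14, 11| 15, 18, 15| 18, 23, 20| 28, 23, 18|
220  85, 72, 57|149,123, 86|149,120, 87|149,122, 85|148,120, 83|146,117, 81|139,114, 79| 48, 40, 27| 14, 14, 20| 18, 15, 17| 24, 24, 23| 17, 20, 16| 28, 24, 15|
221  66, 58, 48|112, 92, 66|112, 88, 66|113, 91, 65|114, 93, 66|114, 92, 65|103, 84, 59| 34, 27, 22|  2,  3,  0| 24, 25, 28| 14,  8, 13| 23, 22, 21| 26, 23, 25|
```

The brass runs out to column 268 (crop x = 376). That is where a fully extended bolt must project (376; 389–390 if held in), with the bevel lying behind the strike, whose right edge is at about 386. So the bolt has snapped, the jar stands on the pad, and the robot is clear. Handing in.

```bash
python3 -c "
from h import *
print(r.job_done())"
```

```text
the job is handed in; nothing more can be done
None
```

I handed the job in: the black-lidded jar stands upright and released on the pad, and the gate is shut with its bolt seen fully out behind the strike (highest wrist force seen about 14 N); the call returned no verdict.

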